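# Shield the canister and open the push-and-turn cleaner jug

### The job

Take the small wooden board out of its stand and prop it as a splash guard: standing on the worktop on its bottom short edge and leaning at a slant against the short canister, on the canister's side toward the cleaner jug, and let go of it. Then open the jug's safety cap without forcing it: press the cap down, twist it counter-clockwise (seen from above) while it is pressed until it comes free, and lift it off. Finish while still holding the cap, upright and still, straight above the jug and well clear of it; leave the shaker, tin and glass where they are.

Things in the scene. Friction and masses are not known exactly. Their poses are not given: they have to be found in the camera images.
- jug: White cleaner jug (body 80 mm across) fixed in a dark round holder 90 mm across; it does not move or turn. Origin: centre of the underside, on the worktop; z up. A flat shoulder 54 mm across lies 125 mm above the worktop; the neck (32 mm across) rises from it to 144.5 mm. A loop handle reaches 66 mm from the axis along the jug's own +x, up to 106 mm high.
- jug_mouth (a point): Centre of the top of the jug's neck, 144.5 mm above the worktop.
- cap: Round ribbed grey push-and-turn cap on the jug, 50 mm across, 38 mm high, 40 g; grip it round its side from above. Origin: centre of its underside, at the start 131.5 mm above the worktop; z up; its x axis starts within 0.03 rad of the jug's x. Three lugs on the neck lie in notches of the cap: it can neither be pulled off nor turned until it is pressed down.
- cap_top (a point): Centre of the cap's top, 169.5 mm above the worktop at the start. Pressed down 4 to 6.5 mm (at 6.5 it stops on the shoulder), the cap turns counter-clockwise seen from above; 0.65 to 1.15 rad from the start the lugs lie in gaps and it lifts straight off (0.9 is the middle, a firm stop at 1.17). Pulled up before that it is caught.
- seal (a joint): Travel in m of the spring-loaded seal inside the cap: about 0.001 with the cap locked, about 0.0075 with the cap pressed fully down, 0 once the cap is off. Spring 4.8 N at 0, plus 0.8 N per mm (about 11 N pressed fully down).
- board: Flat wooden board with dark strips along its sides, 120 mm wide (own x), 10 mm thick (own y), 185 mm high (own z), about 0.16 kg. Origin: centre of its bottom short edge. At the start it stands upright in the slot of the stand, its bottom edge 12 mm above the worktop.
- stand: Fixed wooden board stand, 140 mm (own x) by 50 mm (own y), base 12 mm thick; four posts up to 56 mm high hold the board between them in a slot 16 mm wide that runs along the stand's x; the board lifts straight up out of it. Origin: centre of the underside.
- short_canister: Fixed round canister with a lid, 102 mm across, 120 mm high with its knob; the widest rim, where a board leans, belongs to the lid (82 to 102 mm high). The support for the board. It stands to the right of the stand; its own +y looks left, roughly toward the jug. Origin: centre of the underside. (A taller canister stands farther to the right and is not used.)
- shaker: Small shaker, 31 mm across, 57 mm high; loose bystander. Origin: centre of the underside.
- tin: Small tin, 57 mm across, 72 mm high; loose bystander. Origin: centre of the underside.
- tumbler: Small glass, 51 mm across, 58 mm high; loose bystander. Origin: centre of the underside.
Not all that is in view belongs to the job. What is shaped like the cap but black is not meant. Leave any purple look-alike of the jug alone.

How it is judged:
By the outcome, as a careful person would: the job done as asked, in the order asked, and still so for the second after the job is handed in, while the arm keeps its last pose, push and grip.
It also fails if it takes over 48 s, if anything falls off the work surface, if the arm or the gripper's body presses on something with over 40 N, if the wrist force passes 120 N, or if a joint passes its speed limit or range.

### The arm

A 6-joint arm with a two-finger parallel gripper is mounted at the origin on a cart in front of the work surface, level with it; the furniture and walls round the work are solid. World frame = base frame: x ahead of the robot, y to its left, z up, the work surface at z = 0. Lengths are in m, angles in rad, forces in N, time in s.
With the tool pointing down it reaches from about 0.35 to 0.775 m from the base axis. Payload 7.3 kg.
Tool frame: the origin (TCP) lies midway between the tips of the shut fingers; the grasp point (between the pads) lies 19 mm behind it; z points along the fingers, y is the line along which they close (so a half turn about z gives the same grasp; the last joint's range is limited). The gripper opens to 92 mm and grips with 3 to 60 N. Pads are 19 mm wide; open, the fingers measure 130 mm over their backs; the gripper's body (75 mm by 190 mm) begins 47 mm behind the grasp point.
Start: joints at [-1.365, 0.342, 1.524, -0, 1.275, -0.146], TCP at [0.181, -0.493, 0.227] pointing down, gripper open.
Joint ranges: [-2.53, 2.53], [-0.77, 2.02], [0.04, 2.7], [-1, 4.14], [0.28, 2.66], [-3.11, 3.11]. Speed limits (rad/s): [2.57, 2.57, 3.14, 3.14, 3.14, 3.14].

### API

Orientations are given as [roll, pitch, yaw] about the fixed x, y, z axes, in that order (R = Rz(yaw) Ry(pitch) Rx(roll)).
In Python, from cell import monitor, vision, workorder gives the robot as it stands.
- The arm moves only by the tool move_arm, never from a script. Its argument "rows" is a list of rows, each a list of 5 numbers: the shift along the world's x, y, z in mm, then the turn about the world's z in rad, then the closure, from -1 (fully open) to 1 (shut). A call has 1 to 12 rows; each row shifts and turns the commanded pose from where the row before left it; what a row does not reach is not made up. A row lasts 1/10 s, in which the tool goes at most 50 mm and 8.59 degrees, less where a joint would pass 70% of its speed; a pose out of reach is approached as far as the arm can. A call is refused whole if a number of a shift passes 50 or a number of a turn 0.15, either way. A call with a gripper value outside its range is refused whole. The fingers move at their own pace and stop on an object; "newtons" is the grip in N (left out, the last holds). Time passes only in rows, so rows that do not move let the fingers close. It gives the time, the measured TCP pose, the force, the opening and the grip force at its end, in the units of the state.
- monitor.observe(): the state, without advancing time (a new reading comes with each control period).
- vision.read_camera(name): name is "side" or "top" or "wrist"; returns the picture (420x560x3 uint8, red, green, blue); there is no depth.
- vision.get_calibration(name): a dict with "K" (3x3 intrinsics, pixels), "T" (4x4, takes a point from camera to world coordinates); the wrist camera has in their place "mount" (4x4, takes a point from camera to tool coordinates, whose origin is the TCP and whose axes are the flange's). Camera axes: x right, y up, looking along -z (the intrinsics and any distortion apply to the point x, -y, -z); pixel columns grow to the right and rows downward; lengths in m; the calibration is good to about 2 mm. A picture is of the moment at which its call begins: read the wrist's pose just before it. get_calibration takes no time and is no camera call.
- workorder.hand_in(): hands the job in; it is judged then, once.
The state is a dict: "time": time; "qpos": joint angles; "qvel": joint speeds; "joint_efforts": joint torques, N m; "tool_pos": TCP position; "tool_rot": TCP orientation; "contact_force": force on the tool from outside, world axes, zero at the start; "torque": the same for the moment, N m; "opening": finger opening in m; "grip_force": force on a finger pad.
Only numpy, scipy, OpenCV 4.12 (cv2) and the standard library are available. Lean on these libraries where they do the work, as an engineer would, in place of code of your own. Each camera call takes 0.05 s, during which the arm holds its last target. There are 200 camera calls.

## Working session

There is one attempt and no reset: what is moved stays moved. The work goes in short steps, Python scripts to look and compute and a tool call to move; the robot and the scene stay as the last step left them, time stands still between calls to the robot, and variables do not carry over. Pictures are saved under pics/ and viewed, at most 10 in all, crops included, and the job is handed in when it is done.

Besides the shell and the picture viewer there is one more tool, called after "Emit:" as name(argument=value, ...), one argument or row to a line, values as JSON. move_arm: Moves the arm, as the interface text tells. Its arguments: {"type":"object","properties":{"rows":{"type":"array","items":{"type":"array","items":{"type":"number"}}},"newtons":{"type":"number"}},"required":["rows"]}

```bash
ls; mkdir -p pics; python3 - <<'E'
from cell import monitor, vision, workorder
import cv2, numpy as np
np.set_printoptions(precision=4,suppress=True)
print(monitor.observe())
for n in ("side","top"):
    im=vision.read_camera(n); cv2.imwrite(f"pics/{n}0.png",im[:,:,::-1]); print(n,vision.get_calibration(n))
print(vision.get_calibration("wrist"))
E
```

```text
pics
{'time': 0.0, 'qpos': array([-1.365 ,  0.3427,  1.5251,  0.    ,  1.2754, -0.146 ]), 'qvel': array([ 0.0001,  0.0006, -0.0017,  0.0007,  0.0002,  0.001 ]), 'joint_efforts': array([  0.0001, -43.1247, -24.4215,   0.0719,   0.056 ,  -0.0001]), 'tool_pos': array([ 0.1808, -0.4924,  0.226 ]), 'tool_rot': array([-3.14  , -0.0003,  0.3518]), 'contact_force': array([-0.1423,  0.0308, -0.4635]), 'torque': array([0.0075, 0.008 , 0.0374]), 'grip_force': 0.0, 'opening': 0.091792097753249}
side {'K': array([[410.717 ,   0.    , 280.535 ],
       [  0.    , 410.717 , 206.2935],
       [  0.    ,   0.    ,   1.    ]]), 'T': array([[-0.9247,  0.3245, -0.1993,  0.2341],
       [-0.3804, -0.7647,  0.5201,  0.2658],
       [ 0.0164,  0.5567,  0.8306,  0.8478],
       [ 0.    ,  0.    ,  0.    ,  1.    ]])}
top {'K': array([[421.4233,   0.    , 276.5937],
       [  0.    , 421.4233, 208.6523],
       [  0.    ,   0.    ,   1.    ]]), 'T': array([[ 0.0175,  0.997 , -0.0749,  0.3494],
       [-0.9997,  0.0164, -0.0156, -0.1952],
       [-0.0143,  0.0751,  0.9971,  1.0897],
       [ 0.    ,  0.    ,  0.    ,  1.    ]])}
{'K': array([[355.2661,   0.    , 278.9837],
       [  0.    , 355.2661, 214.044 ],
       [  0.    ,   0.    ,   1.    ]]), 'mount': array([[ 0.0005,  0.9524,  0.3048,  0.0814],
       [ 1.    , -0.0004, -0.0001, -0.0004],
       [ 0.    ,  0.3048, -0.9524, -0.1573],
       [ 0.    ,  0.    ,  0.    ,  1.    ]])}
```

View pics/top0.png

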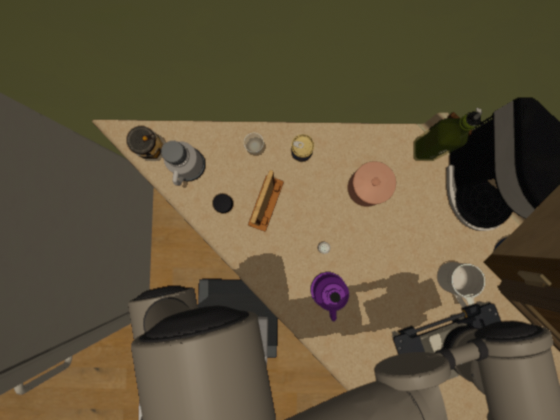

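View pics/side0.png

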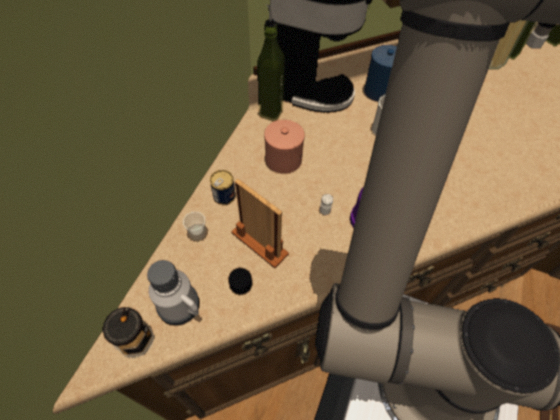

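```bash
cat > h.py <<'E'
from cell import monitor, vision
import cv2, numpy as np
np.set_printoptions(precision=4,suppress=True)
def ray(n,uv):
    c=vision.get_calibration(n);K,T=c["K"],c["T"]
    d=np.array([(uv[0]-K[0,2])/K[0,0],-(uv[1]-K[1,2])/K[1,1],-1.])
    return T[:3,3],T[:3,:3]@d
def onz(n,uv,z):
    o,d=ray(n,uv); return o+d*(z-o[2])/d[2]
def proj(n,p):
    c=vision.get_calibration(n);K,T=c["K"],c["T"]
    q=T[:3,:3].T@(np.asarray(p)-T[:3,3]); return K[0,0]*q[0]/-q[2]+K[0,2],K[1,1]*-q[1]/-q[2]+K[1,2]
E
python3 - <<'E'
from h import *
for nm,uv,z in [("cap",(176,152),.1695),("jug shoulder",(185,160),.08),("handle",(179,180),.1),("can",(374,183),.102),("black",(222,203),.038),("jar",(142,140),.09),
 ("tin",(302,146),.072),("glass",(255,145),.058),("shaker",(324,247),.057),("stand",(267,203),.012),("purple",(331,292),.1)]:
    print(nm,onz("top",uv,z))
for nm,uv,z in [("cap",(163,275),.1695),("can",(284,137),.102),("jar",(123,320),.09),("jar",(123,320),.06)]: print("side",nm,onz("side",uv,z))
t=cv2.imread("pics/top0.png")[105:245,125:405]; cv2.imwrite("pics/tc.png",cv2.resize(t,None,fx=2.85,fy=2.85,interpolation=cv2.INTER_CUBIC))
E
```

```text
cap [0.5409 0.0447 0.1695]
jug shoulder [0.5402 0.0454 0.08  ]
handle [0.4881 0.0533 0.1   ]
can [ 0.4879 -0.4079  0.102 ]
black [ 0.4403 -0.0415  0.038 ]
jar [0.5857 0.1491 0.09  ]
tin [ 0.5806 -0.2388  0.072 ]
glass [ 0.5846 -0.1226  0.058 ]
shaker [ 0.3351 -0.2962  0.057 ]
stand [ 0.4445 -0.1534  0.012 ]
purple [ 0.2322 -0.3091  0.1   ]
side cap [0.5334 0.0588 0.1695]
side can [ 0.4834 -0.3947  0.102 ]
side jar [0.589  0.1416 0.09  ]
side jar [0.603  0.1367 0.06  ]
```

View pics/tc.png

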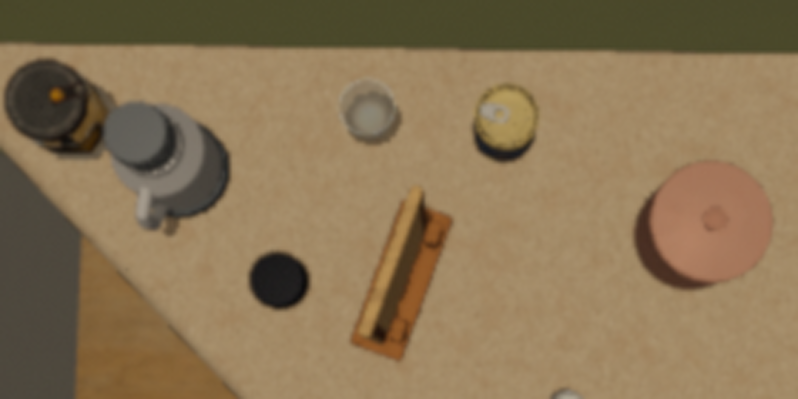

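```bash
python3 - <<'E'
from h import *
f=lambda u,v:(125+(u+.5)/2.85-.5,105+(v+.5)/2.85-.5)
P=lambda u,v,z:onz("top",f(u,v),z)
for nm,a in [("boardA",(416,190,.197)),("boardB",(366,335,.197)),("standA",(451,216,.012)),("standB",(402,360,.012)),("standC",(352,342,.012)),("can",(711,220,.1)),("cap",(139,135,.1695)),("handle",(143,215,.1))]: print(nm,P(*a))
print("side board", [onz("side",uv,.197) for uv in ((239,184),(279,213))])
d=P(711,220,.1)-P(139,135,.1695); print(np.arctan2(-d[1],-d[0]))
E
```

```text
boardA [ 0.4962 -0.1671  0.197 ]
boardB [ 0.3868 -0.1319  0.197 ]
standA [ 0.5034 -0.1934  0.012 ]
standB [ 0.3726 -0.1516  0.012 ]
standC [ 0.388  -0.1063  0.012 ]
can [ 0.4909 -0.4087  0.1   ]
cap [0.5407 0.0504 0.1695]
handle [0.4877 0.0632 0.1   ]
side board [array([ 0.486 , -0.1587,  0.197 ]), array([ 0.3871, -0.1265,  0.197 ])]
1.4625484539864286
```

Candidates: grey cap on the white jug, top (174,152), is the one wanted. Not wanted: the black cap at (222,203), the purple jug at (331,292) and the dark jar at (142,140). The crop confirms the grey cap on the white jug, the tan board in its stand (~(262,197)) and the short pink canister (374,183).

Emit:
move_arm(
  rows=[
    [0, 0, 40, 0, -1],
    [28, 36, 8, -0.07, -1],
    [28, 36, 8, -0.07, -1],
    [28, 36, 8, -0.07, -1],
    [28, 36, 8, -0.07, -1],
    [28, 36, 0, -0.07, -1],
    [28, 36, 0, -0.07, -1],
    [28, 36, 0, -0.07, -1],
    [28, 36, 0, -0.07, -1],
    [28, 36, 0, -0.07, -1],
    [8, 19, 0, -0.03, -1],
    [0, 0, 0, 0, -1],
  ],
  newtons=40,
)

```text
time: 1.3
tool_pos: [0.4416, -0.1475, 0.2983]
tool_rot: [-3.141, 0.001, -0.304]
contact_force: [-0.9, -0.5, -0.0]
opening: 0.0918
grip_force: 0.0
```

```bash
cat >> h.py <<'E'
from scipy.spatial.transform import Rotation as Ro
def wshot(name):
    s=monitor.observe(); im=vision.read_camera("wrist"); cv2.imwrite(f"pics/{name}.png",im[:,:,::-1])
    M=np.eye(4); M[:3,:3]=Ro.from_euler("xyz",s["tool_rot"]).as_matrix(); M[:3,3]=s["tool_pos"]
    np.save(f"pics/{name}.npy",M@vision.get_calibration("wrist")["mount"]); return im
def wz(name,uv,z):
    T=np.load(f"pics/{name}.npy"); K=vision.get_calibration("wrist")["K"]
    d=T[:3,:3]@np.array([(uv[0]-K[0,2])/K[0,0],-(uv[1]-K[1,2])/K[1,1],-1.]); o=T[:3,3]
    return o+d*(z-o[2])/d[2]
E
python3 -c "
from h import *
wshot('w1')"
```

```text
(no output)
```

View pics/w1.png

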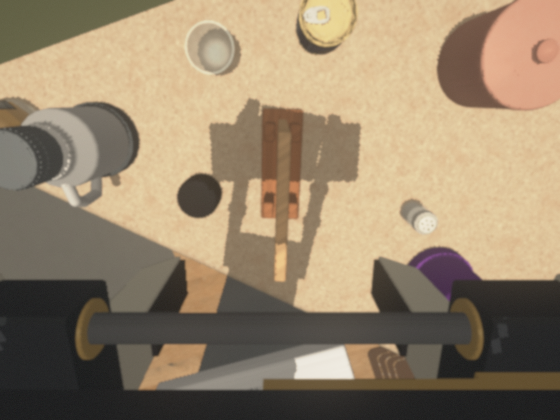

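The wrist view shows the board's top edge from (284,121) to (280,281), nearly centred between the fingers. The grey cap is at (18,157) and the canister knob at (547,50).

```bash
python3 - <<'E'
from h import *
for n,uv,z in [("bt far",(284,121),.197),("bt near",(280,281),.197),("knob",(547,50),.12),("stand",(282,163),.012),("can left",(481,55),.1),("can bottom",(520,108),.1)]: print(n,wz("w1",uv,z))
E
```

```text
bt far [ 0.5048 -0.1716  0.197 ]
bt near [ 0.3852 -0.1313  0.197 ]
knob [ 0.4893 -0.4056  0.12  ]
stand [ 0.4464 -0.1534  0.012 ]
can left [ 0.5013 -0.3613  0.1   ]
can bottom [ 0.4432 -0.3907  0.1   ]
```

Emit:
move_arm(
  rows=[
    [3, -3, -40, -0.012, -1],
    [0, 0, -40, 0, -1],
    [0, 0, -35, 0, -1],
    [0, 0, -25, 0, -1],
    [0, 0, -3, 0, -1],
    [0, 0, 0, 0, 1],
    [0, 0, 0, 0, 1],
    [0, 0, 0, 0, 1],
    [0, 0, 0, 0, 1],
    [0, 0, 0, 0, 1],
    [0, 0, 0, 0, 1],
  ],
)

```text
time: 2.45
tool_pos: [0.4441, -0.1529, 0.1561]
tool_rot: [3.141, -0.001, -0.32]
contact_force: [0.5, 0.1, -0.1]
opening: 0.0484
grip_force: 0.0
```

Emit:
move_arm(
  rows=[
    [0, 0, 0, 0, 1],
    [0, 0, 0, 0, 1],
    [0, 0, 0, 0, 1],
    [0, 0, 0, 0, 1],
    [0, 0, 0, 0, 1],
    [0, 0, 0, 0, 1],
    [0, 0, 0, 0, 1],
    [0, 0, 0, 0, 1],
  ],
)

```text
time: 3.25
tool_pos: [0.444, -0.1529, 0.1557]
tool_rot: [3.142, -0.0, -0.32]
contact_force: [0.6, 0.2, -0.8]
opening: 0.0099
grip_force: 40.0
```

Emit:
move_arm(
  rows=[
    [0, 0, 20, 0, 1],
    [0, 0, 30, 0, 1],
    [0, 0, 30, 0, 1],
    [9, -28, 0, 0.035, 1],
    [9, -29, 0, 0.035, 1],
    [9, -29, 0, 0.035, 1],
    [9, -29, 0, 0.035, 1],
    [9, -28, 0, 0.035, 1],
    [10, -28, 0, 0.034, 1],
    [0, 0, 0, 0, 1],
    [0, 0, 0, 0, 1],
  ],
)

```text
time: 4.35
tool_pos: [0.4985, -0.3239, 0.2347]
tool_rot: [-3.14, 0.002, -0.112]
contact_force: [-0.3, 0.3, -1.9]
opening: 0.0098
grip_force: 40.0
```

```bash
python3 -c "
from h import *
wshot('w2'); cv2.imwrite('pics/s2.png',vision.read_camera('side')[:,:,::-1])
a=cv2.imread('pics/w2.png');b=cv2.imread('pics/s2.png')
cv2.imwrite('pics/c2.png',np.hstack([cv2.resize(a,(400,300)),cv2.resize(b[80:290,140:420],(400,300))]))"
```

```text
(no output)
```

View pics/c2.png

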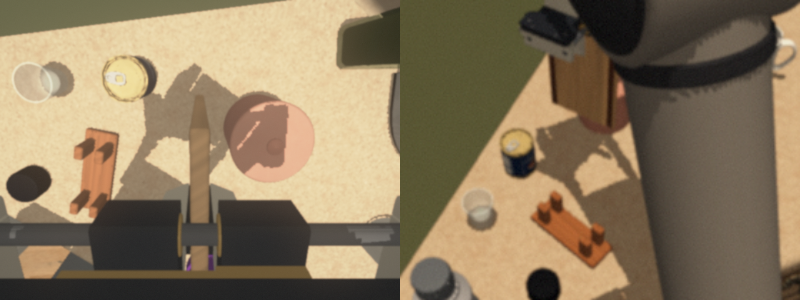

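The board is held upright, and the canister lid spans about x 230–314 in the left half, with the knob at (275,145). The gap between board and lid is clear.

```bash
python3 - <<'E'
from h import *
im=cv2.imread('pics/w2.png'); hsv=cv2.cvtColor(im,cv2.COLOR_BGR2HSV)
print(hsv[203,350],hsv[180,420],hsv[100,300])
for n,uv,z in [("knob",(385,203),.12),("L",(322,196),.102),("R",(440,196),.102),("top",(381,140),.102),("bot",(376,254),.102)]: print(n,wz("w2",uv,z))
E
```

```text
[ 10  96 151] [ 12  90 236] [ 21  72 234]
knob [ 0.4924 -0.4083  0.12  ]
L [ 0.4987 -0.3606  0.102 ]
R [ 0.4876 -0.4594  0.102 ]
top [ 0.5398 -0.4112  0.102 ]
bot [ 0.4401 -0.4043  0.102 ]
```

Emit:
move_arm(
  rows=[
    [0, 0, -30, 0, 1],
    [0, 0, -30, 0, 1],
    [0, 0, -20, 0, 1],
    [0, 0, -8, 0, 1],
    [0, 0, -2, 0, 1],
    [0, 0, -2, 0, 1],
    [0, 0, 0, 0, 1],
    [0, 0, 0, 0, 1],
  ],
)

```text
time: 5.25
tool_pos: [0.4993, -0.3241, 0.1448]
tool_rot: [3.14, -0.002, -0.111]
contact_force: [-0.6, 1.0, -1.8]
opening: 0.0101
grip_force: 40.0
```

Emit:
move_arm(
  rows=[
    [0, 0, -1, 0, 1],
    [0, 0, -1, 0, 1],
    [0, 0, 0, 0, 1],
    [0, 0, 0, 0, 1],
  ],
)

```text
time: 5.65
tool_pos: [0.4995, -0.3243, 0.1437]
tool_rot: [3.14, -0.002, -0.111]
contact_force: [-0.5, 0.6, 8.2]
opening: 0.0098
grip_force: 40.0
```

Emit:
move_arm(
  rows=[
    [0, 0, 0, 0, 0.2],
    [0, 0, 0, 0, 0.2],
    [0, 0, 0, 0, 0.2],
    [0, 0, 0, 0, 0.2],
    [0, 0, 0, 0, 0.2],
    [0, 0, 0, 0, 0.2],
  ],
)

```text
time: 6.25
tool_pos: [0.4989, -0.3239, 0.1416]
tool_rot: [3.142, 0.0, -0.111]
contact_force: [-0.4, 0.4, 0.0]
opening: 0.0372
grip_force: 0.0
```

Emit:
move_arm(
  rows=[
    [0, -4, 0, 0, 0.2],
    [-1, -4, 0, 0, 0.2],
    [0, -4, 0, 0, 0.2],
    [-1, -3, 0, 0, 0.2],
    [0, -3, 0, 0, 0.2],
    [0, -3, 0, 0, 0.2],
    [-1, -3, 0, 0, 0.2],
    [0, -3, 0, 0, 0.2],
    [0, -3, 0, 0, 0.2],
    [-1, -3, 0, 0, 0.2],
    [0, -3, 0, 0, 0.2],
    [0, -3, 0, 0, 0.2],
  ],
)

```text
time: 7.45
tool_pos: [0.4949, -0.3631, 0.1417]
tool_rot: [3.141, 0.0, -0.111]
contact_force: [-0.4, -0.8, -0.6]
opening: 0.037
grip_force: 0.1
```

Emit:
move_arm(
  rows=[
    [0, -3, 0, 0, 0.2],
    [-1, -3, 0, 0, 0.2],
    [0, 0, 0, 0, 0.2],
    [0, 0, 0, 0, 0.2],
  ],
)

```text
time: 7.85
tool_pos: [0.4939, -0.3689, 0.1417]
tool_rot: [-3.142, 0.0, -0.111]
contact_force: [-0.1, 0.6, -0.0]
opening: 0.0365
grip_force: 0.0
```

```bash
python3 -c "
from h import *
wshot('w3'); cv2.imwrite('pics/s3.png',vision.read_camera('side')[:,:,::-1]); print(monitor.observe()['contact_force'])
a=cv2.imread('pics/w3.png');b=cv2.imread('pics/s3.png')
cv2.imwrite('pics/c3.png',np.hstack([cv2.resize(a,(400,300)),cv2.resize(b[80:290,140:420],(400,300))]))"
```

```text
[ 0.8033  0.0979 -0.1801]
```

View pics/c3.png

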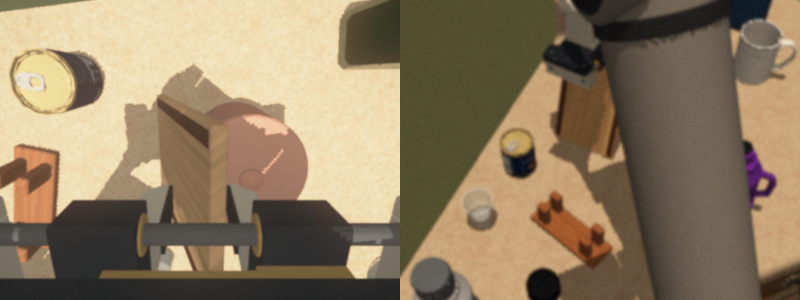

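The board leans on the lid between the open fingers (top edge near (218,130) in the left half). I'll open fully, then lift.

Emit:
move_arm(
  rows=[
    [0, 0, 0, 0, -1],
    [0, 0, 0, 0, -1],
    [0, 0, 0, 0, -1],
    [0, 0, 0, 0, -1],
    [0, 0, 0, 0, -1],
    [0, 0, 0, 0, -1],
    [0, 0, 10, 0, -1],
    [0, 0, 20, 0, -1],
    [0, 0, 30, 0, -1],
    [0, 0, 40, 0, -1],
    [0, 0, 40, 0, -1],
  ],
)

```text
time: 9.05
tool_pos: [0.4937, -0.3687, 0.2838]
tool_rot: [3.141, -0.0, -0.111]
contact_force: [0.8, -0.9, -0.8]
opening: 0.0922
grip_force: 0.0
```

Emit:
move_arm(
  rows=[
    [0, 40, 10, 0, -1],
    [0, 46, 6, 0, -1],
    [1, 46, 0, 0, -1],
    [1, 46, 0, 0, -1],
    [1, 46, 0, 0, -1],
    [1, 46, 0, 0, -1],
    [1, 46, 0, 0, -1],
    [1, 46, 0, 0, -1],
    [0, 40, 0, 0, -1],
    [0, 15, 0, 0, -1],
    [0, 0, 0, 0, -1],
    [0, 0, 0, 0, -1],
  ],
)

```text
time: 10.25
tool_pos: [0.5, 0.0479, 0.2983]
tool_rot: [3.141, -0.001, -0.11]
contact_force: [-0.6, -0.0, -0.3]
opening: 0.092
grip_force: 0.0
```

```bash
python3 -c "
from h import *
wshot('w4'); cv2.imwrite('pics/t4.png',vision.read_camera('top')[:,:,::-1]);cv2.imwrite('pics/s4.png',vision.read_camera('side')[:,:,::-1])
a=cv2.imread('pics/w4.png');b=cv2.imread('pics/t4.png');c=cv2.imread('pics/s4.png')
cv2.imwrite('pics/c4.png',np.hstack([cv2.resize(a,(400,300)),np.vstack([cv2.resize(b[120:240,280:440],(400,300)),cv2.resize(c[100:205,190:330],(400,300))])[:600]] if 0 else [np.vstack([cv2.resize(a,(400,300)),np.zeros((300,400,3),np.uint8)]),np.vstack([cv2.resize(b[120:240,280:440],(400,300)),cv2.resize(c[100:205,190:330],(400,300))])]))"
```

```text
(no output)
```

View pics/c4.png

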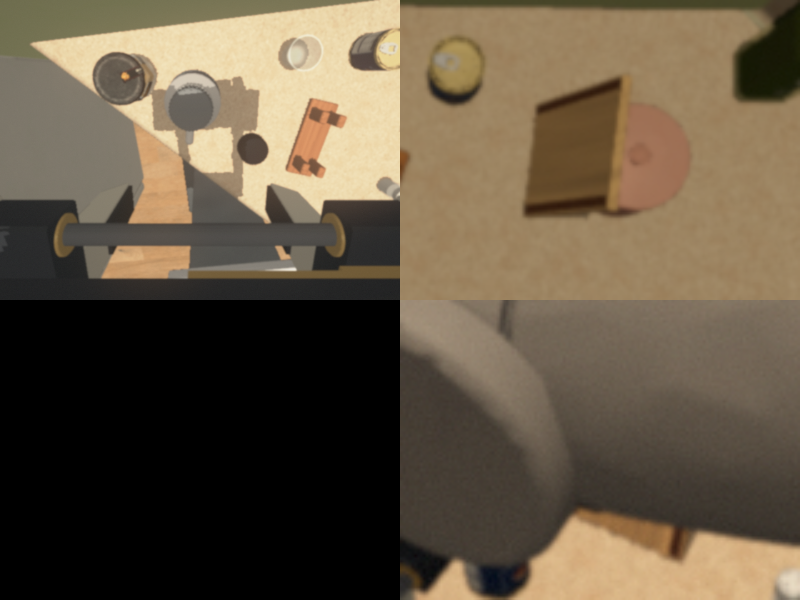

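Right: the board leans on the canister's left side, top edge near (622,145), free of the gripper. The wrist view shows the cap near (193,103). I'll zoom in on it.

```bash
python3 -c "
from h import *
f=lambda u,v:(280+u/2.5,120+v/2.5)
for u,v,z in [(537,106,.0),(526,212,0.),(628,78,.178),(615,210,.178)]: print(onz('top',f(u-400,v),z))
a=cv2.imread('pics/w4.png')[80:220,200:340]; a=cv2.resize(a,(560,560),interpolation=cv2.INTER_CUBIC)
cv2.imwrite('pics/c5.png',np.clip(a*1.3,0,255).astype(np.uint8))"
```

```text
[ 0.5548 -0.3279  0.    ]
[ 0.4435 -0.3174  0.    ]
[ 0.5471 -0.3855  0.178 ]
[ 0.4311 -0.3743  0.178 ]
```

View pics/c5.png

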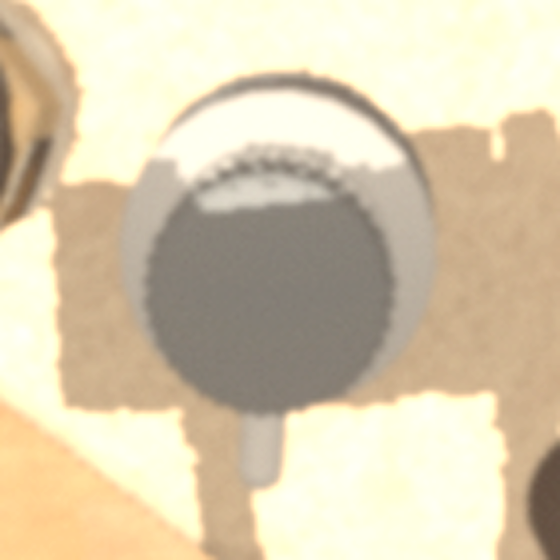

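The cap's top disc spans x 147–392 with its lower edge at y 412 (crop), so its centre is about (269.5,290). The handle is below it at (263,450).

```bash
python3 -c "
from h import *
print(wz('w4',(267.2,152.3),.1695), wz('w1',(18,157),.1695))"
```

```text
[0.5425 0.0522 0.1695] [0.5405 0.041  0.1695]
```

Emit:
move_arm(
  rows=[
    [20, 3, -15, 0, -1],
    [21, 1, -30, 0, -1],
    [0, 0, -40, 0, -1],
    [0, 0, -35, 0, -1],
    [0, 0, -25, 0, -1],
    [0, 0, -13, 0, -1],
    [0, 0, 0, 0, -1],
    [0, 0, 0, 0, -1],
  ],
  newtons=20,
)

```text
time: 11.2
tool_pos: [0.5414, 0.0513, 0.1402]
tool_rot: [3.141, -0.0, -0.112]
contact_force: [-0.7, 0.6, 0.7]
opening: 0.0919
grip_force: 0.0
```

Emit:
move_arm(
  rows=[
    [0, 0, 0, 0, 1],
    [0, 0, 0, 0, 1],
    [0, 0, 0, 0, 1],
    [0, 0, 0, 0, 1],
    [0, 0, 0, 0, 1],
    [0, 0, 0, 0, 1],
    [0, 0, 0, 0, 1],
  ],
)

```text
time: 11.9
tool_pos: [0.541, 0.0526, 0.1399]
tool_rot: [-3.141, -0.0, -0.111]
contact_force: [0.9, 2.2, 0.9]
opening: 0.0498
grip_force: 20.0
```

Emit:
move_arm(
  rows=[
    [0, 1, 0, 0, 1],
    [0, 0, 0, 0, 1],
    [0, 0, -2, 0, 1],
    [0, 0, -2, 0, 1],
    [0, 0, -1, 0, 1],
    [0, 0, -1, 0, 1],
    [0, 0, 0, 0, 1],
    [0, 0, 0, 0, 1],
  ],
  newtons=45,
)

```text
time: 12.7
tool_pos: [0.5411, 0.0527, 0.1347]
tool_rot: [3.141, -0.001, -0.111]
contact_force: [-3.5, -3.2, 8.6]
opening: 0.0498
grip_force: 45.0
```

Emit:
move_arm(
  rows=[
    [0, -0.5, -1, 0, 1],
    [0, 0, 0, 0, 1],
    [0, 0, 0, 0.05, 1],
    [0, 0, 0, 0.05, 1],
    [0, 0, 0, 0.05, 1],
    [0, 0, 0, 0.05, 1],
    [0, 0, 0, 0, 1],
  ],
)

```text
time: 13.4
tool_pos: [0.5418, 0.0526, 0.1341]
tool_rot: [3.141, -0.003, 0.09]
contact_force: [-2.0, -0.9, 10.4]
opening: 0.0494
grip_force: 45.0
```

Emit:
move_arm(
  rows=[
    [0, 0, 0, 0.07, 1],
    [0, 0, 0, 0.07, 1],
    [0, 0, 0, 0.07, 1],
    [0, 0, 0, 0.07, 1],
    [0, 0, 0, 0.07, 1],
    [0, 0, 0, 0.07, 1],
    [0, 0, 0, 0.07, 1],
    [0, 0, 0, 0.07, 1],
    [0, 0, 0, 0.07, 1],
    [0, 0, 0, 0.07, 1],
    [0, 0, 0, 0, 1],
    [0, 0, 0, 0, 1],
  ],
)

```text
time: 14.6
tool_pos: [0.5422, 0.0527, 0.1342]
tool_rot: [3.139, -0.003, 0.789]
contact_force: [0.1, -0.3, 8.8]
opening: 0.0498
grip_force: 45.0
```

```bash
python3 -c "
from h import *
s=monitor.observe(); print(s['torque'],s['contact_force'],s['qpos'])"
```

```text
[-0.0523  0.0699 -0.0184] [ 0.135  -0.2694  8.7528] [-0.0439  0.4658  1.6052  0.0002  1.0667  0.7379]
```

Emit:
move_arm(
  rows=[
    [0, 0, 2, 0, 1],
    [0, 0, 2, 0, 1],
    [0, 0, 2, 0, 1],
    [0, 0, 1, 0, 1],
    [0, 0, 1, 0, 1],
    [0, 0, 1, 0, 1],
    [0, 0, 0, 0, 1],
    [0, 0, 0, 0, 1],
  ],
)

```text
time: 15.4
tool_pos: [0.5408, 0.0525, 0.1414]
tool_rot: [-3.141, 0.001, 0.789]
contact_force: [1.6, -1.5, -0.6]
opening: 0.0495
grip_force: 45.0
```

Emit:
move_arm(
  rows=[
    [0, 0, 2, 0, 1],
    [0, 0, 2, 0, 1],
    [0, 0, 2, 0, 1],
    [0, 0, 0, 0, 1],
  ],
)

```text
time: 15.8
tool_pos: [0.5409, 0.0527, 0.1481]
tool_rot: [3.141, -0.0, 0.789]
contact_force: [0.6, -1.3, 0.3]
opening: 0.0495
grip_force: 45.0
```

Emit:
move_arm(
  rows=[
    [0, 0, 10, 0, 1],
    [0, 0, 20, 0, 1],
    [0, 0, 25, 0, 1],
    [0, 0, 25, 0, 1],
    [0, 0, 15, 0, 1],
    [0, 0, 5, 0, 1],
    [0, 0, 0, 0, 1],
    [0, 0, 0, 0, 1],
    [0, 0, 0, 0, 1],
    [0, 0, 0, 0, 1],
  ],
)

```text
time: 16.8
tool_pos: [0.5405, 0.0527, 0.2469]
tool_rot: [-3.14, 0.001, 0.789]
contact_force: [0.5, -0.5, -0.3]
opening: 0.0496
grip_force: 45.0
```

```bash
python3 -c "
from h import *
print(monitor.observe()['qvel'])
a=vision.read_camera('side')[:,:,::-1]; b=vision.read_camera('top')[:,:,::-1]
cv2.imwrite('pics/c6.png',np.hstack([cv2.resize(a,(400,300)),cv2.resize(b,(400,300))]))"
```

```text
[-0.0007 -0.0006 -0.0059  0.0016  0.0011 -0.0025]
```

View pics/c6.png

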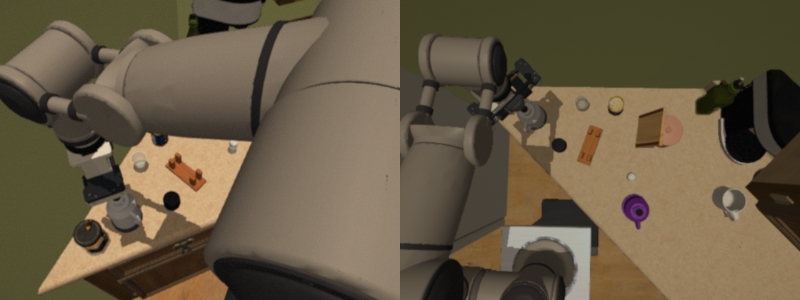

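The cap is off and held above the open jug (neck at (122,198) in the left half). The board still leans on the canister at (657,128), and the bystanders have not moved.

```bash
python3 -c "
from cell import workorder
print(workorder.hand_in())"
```

```text
the job is handed in; nothing more can be done
None
```

The job is handed in at about 17 s: the board leans against the short canister on the jug side, and the gripper holds the jug's cap upright, about 100 mm above where it started, with the bystanders unmoved in the last picture.

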